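# Wind down the cigar mould press

### The arm

A 6-joint arm with a two-finger parallel gripper is mounted at the origin on the work surface. World frame = base frame: x ahead of the robot, y to its left, z up, the work surface at z = 0. Lengths are in mm, angles in rad, forces in N, time in s.
With the tool pointing down it reaches from about 275 to 1000 mm from the base axis. Payload 8.4 kg.
Tool frame: the origin (TCP) lies between the finger pads; the fingertips stand 22 mm ahead of it and the grasp point (between the pads) lies 3 mm ahead of it; z points along the fingers, y is the line along which they close (so a half turn about z gives the same grasp; the last joint's range is limited). The gripper opens to 85 mm and grips with 20 to 120 N. Pads are 22 mm wide; open, the fingers measure 114 mm over their backs; the gripper's body (76 mm by 85 mm) begins 54 mm behind the grasp point. The pads swing forward as they close: fully open they stand 13 mm farther back than shut.
Start: joints at [1.189, 0.353, 1.633, -0, 1.155, -0.002], TCP at [231.708, 580.465, 253.281] pointing down, gripper open.
Joint ranges: [-2.63, 2.63], [-0.92, 2.1], [0.06, 2.66], [-1.3, 4.44], [0, 2.69], [-3.02, 3.02]. Speed limits (rad/s): [2.22, 2.22, 2.79, 3.14, 3.14, 3.14].

### API

Orientations are given as [roll, pitch, yaw] about the fixed x, y, z axes, in that order (R = Rz(yaw) Ry(pitch) Rx(roll)).
In Python, from rig import r, grab_frame gives the robot as it stands.
- The arm moves only by the shell command python3 -m inch 'ROWS' [FORCE]. ROWS is JSON, a list of rows, each a list of 7 numbers: the turn, a rotation vector about the tool's x, y, z as a fraction of full scale, then the shift along the tool's x, y, z as a fraction of full scale, then the closure, from 0 (fully open) to 1 (shut). In form: [[rx, ry, rz, dx, dy, dz, fingers], ...]. A call has 1 to 8 rows; each row shifts and turns the commanded pose from where the row before left it, along the tool's axes as they then stand; what a row does not reach is not made up. Full scale, the value 1, is 2.5 cm for a shift and pi rad for a turn. A row lasts 1/12 s, in which the tool goes at most 41.7 mm and 7.16 degrees, less where a joint would pass 70% of its speed; a pose out of reach is approached as far as the arm can. A call with a number of a shift or a turn outside -1 to 1 is refused whole. A call with a gripper value outside its range is refused whole. The fingers move at their own pace and stop on an object; FORCE is the grip in N (left out, the last holds). Time passes only in rows, so rows that do not move let the fingers close. It gives the time, the measured TCP pose, the force, the opening and the grip force at its end, in the units of the state.
- r.sense(): the state, without advancing time (a new reading comes with each control period).
- grab_frame(name): name is "side" or "top"; returns a dict with "pixels" (420x560x3 uint8, red, green, blue), "z_map" (420x560 float32, mm along the optical axis (not along the pixel's ray), 0 where there is no reading), "vertical_fov" (degrees; the focal length in pixels is half the picture's height over the tangent of half this angle, whatever the lens; pixels are square), "cx", "cy" (the principal point, pixels), "cam_to_world" (4x4, takes a point from camera to world coordinates). Camera axes: x right, y down, z forward; pixel columns grow to the right and rows downward; lengths in mm; the calibration is good to about 2 mm. A picture is of the moment at which its call begins.
- r.sign_off(): hands the job in; it is judged then, once.
The state is a dict: "clock": time; "qpos": joint angles; "qvel": joint speeds; "joint_efforts": joint torques, N m; "eef_pos": TCP position; "tcp_rot": TCP orientation; "contact_force": force on the tool from outside, world axes, zero at the start; "wrist_torque": the same for the moment, N m; "opening": opening from 0.0 (shut) to 1.0 (fully open); "grasp_force": force on a finger pad.
Only numpy, scipy, OpenCV 4.12 (cv2) and the standard library are available. Lean on these libraries where they do the work, as an engineer would, in place of code of your own. Each camera call takes 0.05 s, during which the arm holds its last target. There are 200 camera calls.

### The job

Wind the mould press down by pushing the spokes of its star wheel round clockwise (seen from above), one spoke after another, reaching in under the drying rack, until the platen is fully down on the mould. Leave it there, let go, and leave everything else on the table where it is.

Things in the scene. Friction and masses are not known exactly. Their poses are not given: they have to be found in the camera images.
- press: Green-painted bench press, bolted down. Origin: centre of the underside of its base (200 mm along its x, 360 along its y, 18 thick), on the table. Its x axis points away from the robot (front = -x side), z up. On the base: a black and wood mould, 100 x 260 mm, top at z 68 mm. Two posts, 20 mm thick, stand at x 0, y +-155 mm and carry the crosshead and, at the top, the drying rack.
- crosshead (a point): Middle of the top face of the crosshead, the fixed bar across the press under the star wheel: 50 mm along x, 345 along y, 22 thick, top at z 125 mm. A fixed collar, 40 mm across, stands on it up to the wheel's hub. Axes as the press's.
- rack_front (a point): Middle of the front edge, at the underside (z 290 mm), of the fixed open wire drying rack right above the wheel: x -65 to +65 mm from the wheel's axis, 320 mm wide, two cigars on it. It leaves no room to come straight down on the spokes: reach in from the front with the gripper tilted some 30 to 40 degrees from vertical, fingers pointing down and away from the robot. Axes as the press's.
- hub (a point): Centre of the star wheel, on its upright axis, at the mid-height of the spokes: 165 mm above the press's origin. Axes as the press's; it does not turn. Hub 44 mm across, z 147 to 181 mm. Five bare round steel spokes, 14 mm thick, level, 72 degrees apart, bare from 22 to 84 mm from the axis, each ending in a black ball; 33 mm free between spokes and crosshead.
- spoke (a point): Centre of the black ball, 26 mm across, at the end of one of the five like spokes (97 mm from the axis); it turns with the wheel. Its x axis points outward along the spoke, z up.
- wheel (a joint): Turn of the star wheel in rad, 0 to 4.2, growing clockwise seen from above, which lowers the platen (front spokes then go to the press's +y, the robot's left). At value v one spoke points along the press's x axis turned by -v about z. Takes about 0.25 N m (3.5 N at 75 mm), stays where it is left, no ratchet; stops dead at 4.2 with the platen on the mould. Starts between 0.5 and 2.1.
- platen (a joint): Steel platen under the crosshead, 90 x 240 x 16 mm, driven by the wheel through the screw: value in m, 0 fully up to 0.016 fully down on the mould; the gap under it is 0.016 minus the value (3.8 mm per rad of the wheel).
- paste_jar: Bystander, loose: white paste jar with a steel cap, 56 mm across, 75 tall, on the table in front of the press. Origin: centre of its underside.
- ring_gauge: Bystander, loose: flat brass plate with four holes, 60 x 150 x 6 mm, lying on the table in front of the press. Origin: centre of its underside.
- cutter: Bystander, loose: flat steel cigar cutter, 36 x 70 x 8 mm, lying on the front strip of the press's base, under the wheel. Origin: centre of its underside.
- chaveta: Bystander, loose: flat steel blade, 70 x 150 x 4 mm, on the pale board at the left. Origin: centre of its underside.
- mug: Bystander, loose: white mug, 80 mm across, 90 tall, at the right. Origin: centre of its underside.
- dish: Bystander, loose: terracotta dish, 130 mm across, 30 tall, at the right. Origin: centre of its underside.
- cigar_box: Bystander, loose: closed wooden box, 164 x 204 x 62 mm, at the left. Origin: centre of its underside.

How it is judged (in metres and radians):
At the end, for the whole second after the job is handed in: The platen is down on the mould with less than 1.2 mm of gap left (the wheel within about 0.3 rad of its stop), and the wheel is at rest; every loose bystander is within 30 mm of where it stood (value of joint platen above 0.0148 m and velocity of joint wheel between -0.05 and 0.05 rad/s); the robot touches nothing.
It fails at once if a loose bystander is shifted by more than 30 mm (distance of any of paste_jar, ring_gauge, cutter, chaveta, mug, dish, cigar_box from where it was at the start of the episode above 0.03 m).
It also fails if it takes over 51 s, if anything falls off the work surface, if the arm or the gripper's body presses on something with over 40 N, if the wrist force passes 120 N, or if a joint passes its speed limit or range.

## Working session

There is one attempt and no reset: what is moved stays moved. The work goes in short steps, Python scripts to look and compute and a shell command to move; the robot and the scene stay as the last step left them, time stands still between calls to the robot, and variables do not carry over. Pictures are saved under pics/ and viewed, at most 10 in all, crops included, and the job is handed in when it is done.

```bash
mkdir -p pics; ls
python3 - <<'E'
from rig import r, grab_frame
import cv2,numpy as np
print(r.sense())
for n in("side","top"):
    f=grab_frame(n); np.savez(f"pics/{n}0.npz",**f)
    cv2.imwrite(f"pics/{n}0.png",f["pixels"][:,:,::-1]); print(n,f["vertical_fov"],f["cx"],f["cy"],f["cam_to_world"])
E
```

```text
pics
{'clock': 0.0, 'qpos': array([ 1.18857937e+00,  3.53625139e-01,  1.63410556e+00,  3.26981071e-05,
        1.15519582e+00, -2.40459721e-03]), 'qvel': array([-0.00183826,  0.00037595, -0.00105181,  0.00092555,  0.00089489,
        0.00078261]), 'joint_efforts': array([-1.50910819e-03, -6.05270934e+01, -3.42054105e+01, -4.23088807e-05,
        9.66740423e-03, -3.23640575e-05]), 'eef_pos': array([231.55091371, 580.06529382, 252.58825307]), 'tcp_rot': array([-3.14025886e+00, -3.31043381e-05,  2.76176705e+00]), 'contact_force': array([0.88136134, 0.27862818, 0.13959089]), 'wrist_torque': array([ 0.02654406,  0.00301756, -0.03123603]), 'grasp_force': 0.0, 'opening': 1.0007526544639322}
side 56.33503909892541 282.80588915498504 208.46699636665866 [[ 9.82215004e-01 -1.22199058e-01  1.42552013e-01  4.13646111e+02]
 [-1.87220469e-01 -6.94912742e-01  6.94294445e-01 -7.36338359e+02]
 [ 1.42190830e-02 -7.08635076e-01 -7.05431887e-01  9.21943553e+02]
 [ 0.00000000e+00  0.00000000e+00  0.00000000e+00  1.00000000e+00]]
top 44.966657868919924 290.24652338970856 212.5995593481925 [[-2.92498723e-02 -9.83106849e-01  1.80680293e-01  2.93401099e+02]
 [-9.99415890e-01  3.19594054e-02  1.21027213e-02 -1.48830867e+01]
 [-1.76727030e-02 -1.80220753e-01 -9.83467415e-01  1.60024904e+03]
 [ 0.00000000e+00  0.00000000e+00  0.00000000e+00  1.00000000e+00]]
```

View pics/side0.png

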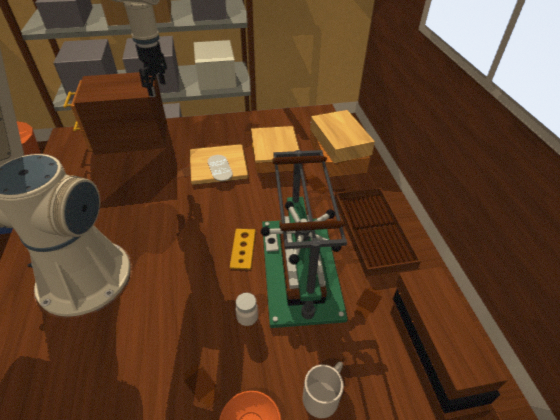

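View pics/top0.png

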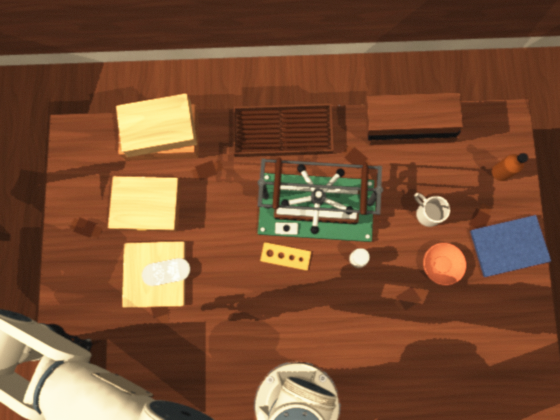

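The side view shows the press at about (305,260). In the top view the press base spans about (258-380, 160-240), with the hub near (318,195), jar (359,258), gauge (286,256) and cutter (287,228). I'll enlarge both.

```bash
cat > h.py <<'E'
import numpy as np
def ray(f,u,v):
    fl=210/np.tan(np.radians(float(f["vertical_fov"]))/2); T=f["cam_to_world"]
    d=T[:3,:3]@np.array([(u-f["cx"])/fl,(v-f["cy"])/fl,1.]); return T[:3,3],d
def at_z(f,u,v,z):
    o,d=ray(f,u,v); return o+d*(z-o[2])/d[2]
def proj(f,p):
    fl=210/np.tan(np.radians(float(f["vertical_fov"]))/2); T=f["cam_to_world"]
    c=T[:3,:3].T@(np.asarray(p)-T[:3,3]); return c[0]/c[2]*fl+f["cx"],c[1]/c[2]*fl+f["cy"]
E
python3 - <<'E'
import cv2
a=cv2.imread("pics/top0.png")[145:255,245:395]; cv2.imwrite("pics/topc.png",cv2.resize(a,None,fx=5,fy=5,interpolation=cv2.INTER_CUBIC))
a=cv2.imread("pics/side0.png")[140:340,215:365]; cv2.imwrite("pics/sidec.png",cv2.resize(a,None,fx=3,fy=3,interpolation=cv2.INTER_CUBIC))
E
```

```text
(no output)
```

View pics/topc.png

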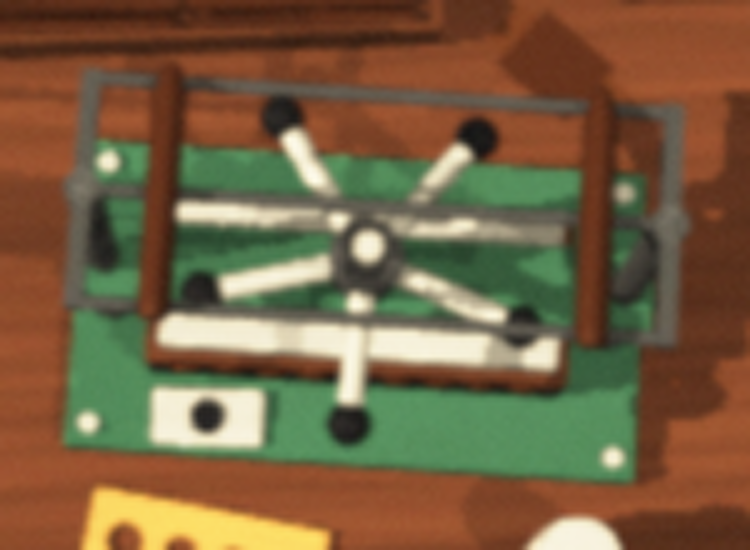

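View pics/sidec.png

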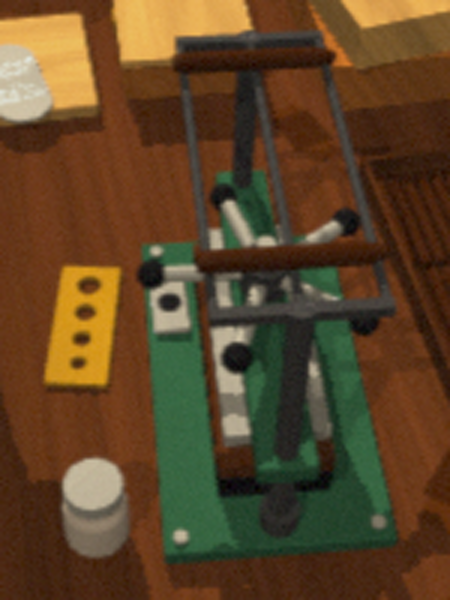

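In the top crop the five balls are at (282,116), (476,138), (201,291), (522,325) and (350,425), with the hub at (368,246). The base screws are at (108,160), (625,192), (88,422) and (612,457). The side crop confirms that one spoke points at the robot, over the cutter side.

Run:
```python
import numpy as np
from scipy.optimize import least_squares
from h import *
f=dict(np.load("pics/top0.npz")); s=dict(np.load("pics/side0.npz"))
c=lambda u,v,z:at_z(f,245+(u+.5)/5-.5,145+(v+.5)/5-.5,z)
B=np.array([c(*p,165) for p in [(282,116),(476,138),(522,325),(350,425),(201,291)]])[:,:2]
fit=lambda p:(np.c_[p[0]+97*np.cos(p[2]-np.arange(5)*2*np.pi/5),p[1]+97*np.sin(p[2]-np.arange(5)*2*np.pi/5)]-B).ravel()
a=np.arctan2(*(B[0]-B.mean(0))[::-1]); q=least_squares(fit,[*B.mean(0),a]); print("hub",q.x,"res",fit(q.x).round(1))
S=np.array([c(*p,18) for p in [(108,160),(625,192),(612,457),(88,422)]])[:,:2]
print("screws",S.round(1),"centre",S.mean(0)); d=S[0]+S[3]-S[1]-S[2]; yaw=np.arctan2(-d[0],d[1]); print("press yaw",yaw)
v=(-(q.x[2]-yaw))%(2*np.pi/5); print("v mod 72:",v,v+2*np.pi/5)
w=lambda u,v_,z:at_z(s,215+(u+.5)/3-.5,140+(v_+.5)/3-.5,z)
for p in [(150,272),(236,355),(346,221),(222,196)]: print("side ball",w(*p,165).round(1))
print("side screws",w(180,538,18),w(378,521,18))
R=np.array([[np.cos(yaw),-np.sin(yaw)],[np.sin(yaw),np.cos(yaw)]])
print("cutter",R.T@(c(207,415,26)[:2]-q.x[:2]), c(207,415,26)); 
print("jar top",at_z(f,359,257,75),"side",w(93,485,75)); print("gauge",at_z(f,286,256,6))
```

```text
hub [ 6.02656505e+02 -7.82917504e+01  4.89883248e-01] res [-0.9 -0.1  0.5 -0.5 -0.1  0.7  1.1  0.4 -0.6 -0.4]
screws [[ 704.2   78.4]
 [ 672.  -251.7]
 [ 501.7 -233.8]
 [ 534.4   94.6]] centre [603.07087699 -78.13463639]
press yaw -0.0982676440032327
v mod 72: 0.668486169161129 1.9251232305970463
side ball [505.3 -62.  165. ]
side ball [ 559.9 -163.3  165. ]
side ball [689.  -31.8 165. ]
side ball [585.1  19.2 165. ]
side screws [ 501.2269258  -234.84879864   18.        ] [ 671.60980141 -249.48731576   18.        ]
cutter [-76.68333025  90.41606252] [535.21380516  19.21147888  26.        ]
jar top [ 431.50014833 -198.41018901   75.        ] side [ 433.59643439 -206.16479559   75.        ]
gauge [447.97655972  22.15132693   6.        ]
```

```bash
python3 -m inch '[[0,0,-0.03,0,0,0,1],[0,0,-0.03,0,0,0,1],[0,0,-0.03,0,0,0,1],[0,0,0,-0.3,-0.5,0,1],[0,0,0,-0.48,-0.94,0,1],[0,0,0,-0.48,-0.94,0,1],[0,0,0,-0.48,-0.94,0,1],[0,0,0,-0.48,-0.94,0,1]]' 30; python3 -m inch '[[0,0,0,-0.48,-0.94,0,1],[0,0,0,-0.48,-0.94,0,1],[0,0,0,-0.48,-0.94,0,1],[0,0,0,-0.48,-0.94,0,1],[0,0,0,-0.48,-0.94,0,1],[0,0,0,-0.48,-0.94,0,1],[0,0,0,-0.48,-0.94,0,1],[0,0,0,-0.48,-0.94,0,1]]'
python3 -m inch '[[0,0,0,-0.3,-0.94,0,1],[0,0,0,-0.3,-0.94,0,1],[0,0,0,-0.2,-0.94,0,1],[0,0,0,-0.2,-0.94,0,1],[0,-0.036,0,0,-0.4,0,1],[0,-0.036,0,0,0,0,1],[0,-0.036,0,0,0,0,1],[0,-0.036,0,0,0,0,1]]'
cat >> h.py <<'E'
from rig import r
from scipy.spatial.transform import Rotation as Rn
HUB=np.array([602.6,-78.2,165.]); RP=Rn.from_euler('z',-0.098)
def status():
    s=r.sense(); T=Rn.from_euler('xyz',s["tcp_rot"]); p=RP.inv().apply(s["eef_pos"]-HUB)
    print("t",round(s["clock"],2),"press-frame tcp",p.round(1),"ang",round(np.degrees(np.arctan2(p[1],p[0]))%360,1),"r",round(np.hypot(*p[:2]),1),"F",RP.inv().apply(s["contact_force"]).round(1),"open",round(s["opening"],2),"q",s["qpos"].round(2))
    return s,T,p
def to(P,tilt=35):
    s,T,p=status(); d=T.inv().apply(RP.apply(np.array(P)-p))
    G=RP*Rn.from_matrix(np.array([[-np.cos(np.radians(tilt)),0,np.sin(np.radians(tilt))],[0,1,0],[-np.sin(np.radians(tilt)),0,-np.cos(np.radians(tilt))]]))
    print("shift units",(d/25).round(2),"turn units",((T.inv()*G).as_rotvec()/np.pi).round(3))
E
python3 -c "
from h import *
to([-99,-37,57])"
```

```text
clock: 0.77
eef_pos: [276.9, 467.0, 252.9]
tcp_rot: [-3.141, -0.0, 3.042]
contact_force: [0.6, -0.6, -0.5]
opening: 0.002
grasp_force: 0.0
clock: 1.43
eef_pos: [353.9, 270.6, 253.1]
tcp_rot: [-3.141, -0.0, 3.042]
contact_force: [2.0, -0.0, -0.1]
opening: 0.001
grasp_force: 0.0
clock: 2.1
eef_pos: [368.6, 165.6, 253.5]
tcp_rot: [3.139, 0.45, 3.039]
contact_force: [0.8, -2.2, -0.3]
opening: 0.003
grasp_force: 0.0
t 2.1 press-frame tcp [-256.8  219.7   88.5] ang 139.4 r 337.9 F [ 1.1 -2.1 -0.3] open 0.0 q [ 0.66 -0.17  2.3  -0.46  0.73 -0.51]
shift units [ -5.17 -10.25   3.87] turn units [ 0.    -0.051 -0.001]
```

```bash
python3 -m inch '[[0,-0.026,0,0,-0.4,0,1],[0,-0.025,0,0,-0.6,0,1],[0,0,0,-0.37,-0.84,0.39,1],[0,0,0,-0.37,-0.84,0.39,1],[0,0,0,-0.37,-0.84,0.39,1],[0,0,0,-0.37,-0.84,0.39,1],[0,0,0,-0.37,-0.84,0.39,1],[0,0,0,-0.37,-0.84,0.39,1]]' >/dev/null; python3 -m inch '[[0,0,0,-0.37,-0.84,0.39,1],[0,0,0,-0.37,-0.84,0.39,1],[0,0,0,-0.37,-0.84,0.39,1],[0,0,0,-0.37,-0.84,0.39,1],[0,0,0,-0.37,-0.84,0.39,1],[0,0,0,-0.37,-0.2,0.39,1],[0,0,0,0,0,0,1],[0,0,0,0,0,0,1]]' >/dev/null
python3 - <<'E'
from h import *; from rig import grab_frame
import cv2
to([-99,-37,57]); to([-59,-37,0])
f=grab_frame("side"); a=f["pixels"][140:340,165:365,::-1]; cv2.imwrite("pics/s1.png",cv2.resize(a,None,fx=3,fy=3,interpolation=cv2.INTER_CUBIC))
E
```

```text
t 3.43 press-frame tcp [-108.2  -26.4   55.9] ang 193.7 r 111.4 F [-0.6  1.  -1.2] open 0.0 q [-0.24 -0.01  2.32  0.34  0.25 -2.02]
shift units [-0.33 -0.42  0.17] turn units [-0.    -0.003 -0.001]
t 3.43 press-frame tcp [-108.2  -26.4   55.9] ang 193.7 r 111.4 F [-0.6  1.  -1.2] open 0.0 q [-0.24 -0.01  2.32  0.34  0.25 -2.02]
shift units [-0.36 -0.42  2.96] turn units [-0.    -0.003 -0.001]
```

View pics/s1.png

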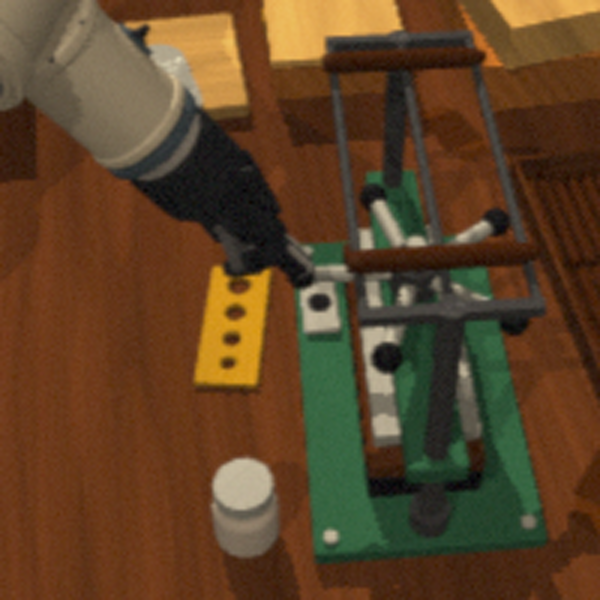

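The gripper stands tilted in front of the rack, with its tip at about (305,275) beside the front ball and everything undisturbed. Next I insert between the spokes.

```bash
python3 -m inch '[[0,0,0,-0.2,-0.42,0,1],[0,0,0,-0.16,0,0.5,1],[0,0,0,0,0,0.5,1],[0,0,0,0,0,0.5,1],[0,0,0,0,0,0.5,1],[0,0,0,0,0,0.5,1],[0,0,0,0,0,0.4,1],[0,0,0,0,0,0,1]]'
python3 - <<'E'
from h import *
status()
# push plan: tcp on r=70, angles
a=np.radians(np.arange(212,119,-8)); P=np.c_[70*np.cos(a),70*np.sin(a)]; d=np.diff(P,axis=0)
c,s_=np.cos(.611),np.sin(.611)
for k in range(len(d)): print(np.arange(212,119,-8)[k+1],np.round([-c*d[k,0]/25,d[k,1]/25,s_*d[k,0]/25],2))
E
```

```text
clock: 4.15
eef_pos: [539.6, -107.3, 165.6]
tcp_rot: [3.141, 0.6, 3.045]
contact_force: [0.1, 0.3, -0.3]
opening: -0.001
grasp_force: 0.0
t 4.15 press-frame tcp [-59.8 -35.1   0.6] ang 210.4 r 69.4 F [ 0.1  0.3 -0.3] open -0.0 q [-0.25  0.19  2.28  0.81  0.12 -2.5 ]
204 [ 0.15  0.34 -0.11]
196 [ 0.11  0.37 -0.08]
188 [ 0.07  0.38 -0.05]
180 [ 0.02  0.39 -0.02]
172 [-0.02  0.39  0.02]
164 [-0.07  0.38  0.05]
156 [-0.11  0.37  0.08]
148 [-0.15  0.34  0.11]
140 [-0.19  0.32  0.13]
132 [-0.22  0.28  0.16]
124 [-0.25  0.24  0.18]
```

```bash
python3 -m inch '[[0,0.01,0,0.15,0.34,-0.11,1],[0,0.01,0,0.11,0.37,-0.08,1],[0,0,0,0.07,0.38,-0.05,1],[0,0,0,0.02,0.39,-0.02,1]]'
python3 - <<'E'
from h import *
status()
E
```

```text
clock: 4.48
eef_pos: [535.5, -76.0, 168.4]
tcp_rot: [3.138, 0.565, 3.045]
contact_force: [1.8, -6.8, -2.8]
opening: -0.001
grasp_force: 3.1
t 4.48 press-frame tcp [-67.   -4.4   3.4] ang 183.8 r 67.1 F [ 2.4 -6.6 -2.8] open -0.0 q [-0.17  0.17  2.27  0.3   0.15 -1.93]
```

```bash
python3 -m inch '[[0,0,0,-0.02,0.39,0.05,1],[0,0,0,-0.07,0.38,0.08,1],[0,0,0,-0.11,0.37,0.1,1],[0,0,0,-0.15,0.34,0.1,1],[0,0,0,-0.19,0.32,0.11,1],[0,0,0,-0.22,0.28,0.13,1],[0,0,0,-0.25,0.24,0.15,1],[0,0,0,0,0,0,1]]'
python3 - <<'E'
from h import *; from rig import grab_frame
import cv2
status()
f=grab_frame("top"); a=f["pixels"][145:255,245:395,::-1]; cv2.imwrite("pics/t2.png",cv2.resize(a,None,fx=5,fy=5,interpolation=cv2.INTER_CUBIC))
E
```

```text
clock: 5.15
eef_pos: [570.8, -20.6, 165.5]
tcp_rot: [3.138, 0.561, 3.046]
contact_force: [-1.5, -0.7, -4.2]
opening: 0.001
grasp_force: 1.7
t 5.15 press-frame tcp [-37.3  54.2   0.5] ang 124.5 r 65.8 F [-1.4 -0.8 -4.2] open 0.0 q [-0.02  0.22  2.21 -0.24  0.16 -1.27]
```

View pics/t2.png

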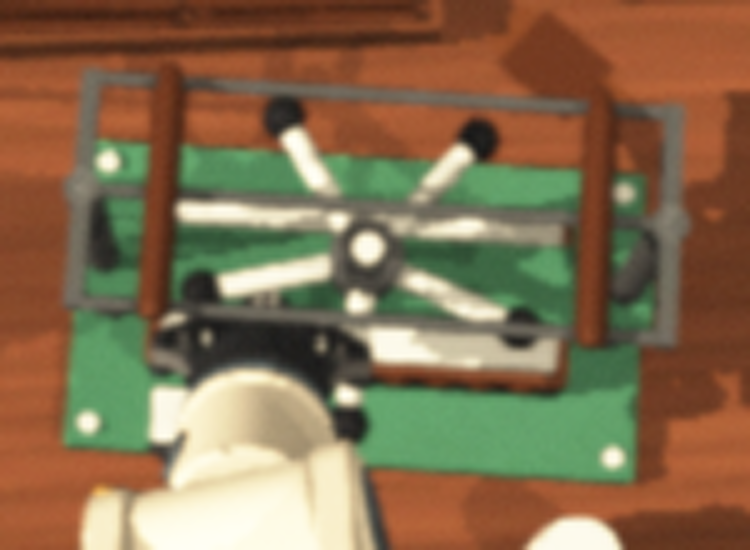

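The wheel turned about 74°. The balls are now at (286,116), (478,139), (201,287), (520,327) and (350,425), so the next spoke sits at the front again. I'll back out and repeat.

```bash
python3 -m inch '[[0,0,0,0.15,-0.15,-0.1,1],[0,0,0,0,0,-0.6,1],[0,0,0,0,0,-0.8,1],[0,0,0,0,0,-0.8,1],[0,0,0,0.3,-0.5,-0.2,1],[0,0,0,0.3,-0.8,-0.2,1],[0,0,0,0.1,-0.9,0,1],[0,0,0,0,-0.9,0,1]]'; python3 -m inch '[[0,0,0,0,-0.4,0,1],[0,0,0,0,0,0,1]]' >/dev/null; python3 -c "
from h import *
to([-59,-37,1],32.2)"
```

```text
clock: 5.87
eef_pos: [509.7, -97.7, 212.4]
tcp_rot: [3.138, 0.566, 3.047]
contact_force: [-0.9, -0.2, -0.2]
opening: -0.0
grasp_force: 0.0
t 6.03 press-frame tcp [-89.6 -39.9  47.4] ang 204.0 r 98.1 F [0.6 0.  0.5] open 0.0 q [-0.27  0.05  2.27  0.36  0.28 -2.06]
shift units [-0.04  0.11  2.22] turn units [ 0.001  0.001 -0.   ]
```

```bash
python3 -m inch '[[0,0,0,0,0.1,0.5,1],[0,0,0,0,0,0.6,1],[0,0,0,0,0,0.6,1],[0,0,0,0,0,0.5,1],[0,0,0,0.15,0.34,-0.11,1],[0,0,0,0.11,0.37,-0.08,1],[0,0,0,0.07,0.38,-0.05,1],[0,0,0,0.02,0.39,-0.02,1]]'; python3 -m inch '[[0,0,0,-0.02,0.39,0.02,1],[0,0,0,-0.07,0.38,0.05,1],[0,0,0,-0.11,0.37,0.07,1],[0,0,0,-0.15,0.34,0.1,1]]'; python3 -c "
from h import *
status()"
```

```text
clock: 6.7
eef_pos: [531.9, -69.0, 166.3]
tcp_rot: [3.137, 0.566, 3.045]
contact_force: [0.6, -6.4, -2.3]
opening: -0.0
grasp_force: 2.8
clock: 7.03
eef_pos: [544.8, -32.8, 165.3]
tcp_rot: [3.137, 0.563, 3.045]
contact_force: [-1.0, -4.2, -3.6]
opening: -0.001
grasp_force: 2.6
t 7.03 press-frame tcp [-62.   39.5   0.3] ang 147.5 r 73.5 F [-0.6 -4.3 -3.6] open -0.0 q [-0.05  0.18  2.26 -0.14  0.14 -1.39]
```

Now I advance slowly, since the stop may come within this stroke.

```bash
for i in 1; do python3 -m inch '[[0,0,0,-0.11,0.16,0.07,1],[0,0,0,-0.11,0.16,0.07,1]]'|grep -E "eef|contact"; python3 -m inch '[[0,0,0,-0.12,0.14,0.08,1],[0,0,0,0,0,0,1]]'|grep -E "eef|contact"; done; python3 -c "
from h import *
status()"
```

```text
eef_pos: [552.1, -25.5, 165.2]
contact_force: [-2.7, -3.9, -2.4]
eef_pos: [556.5, -22.2, 165.2]
contact_force: [-1.8, -0.2, -2.4]
t 7.37 press-frame tcp [-51.4  51.2   0.2] ang 135.1 r 72.5 F [-1.8 -0.3 -2.4] open -0.0 q [-0.02  0.2   2.24 -0.24  0.15 -1.28]
```

```bash
python3 -m inch '[[0,0,0,-0.14,0.12,0.09,1],[0,0,0,-0.14,0.12,0.09,1]]'|grep -E "eef|contact"; python3 -m inch '[[0,0,0,-0.14,0.1,0.09,1],[0,0,0,0,0,0,1]]'|grep -E "eef|contact"
python3 - <<'E'
from h import *; from rig import grab_frame
import cv2
status()
f=grab_frame("top"); a=f["pixels"][145:255,245:395,::-1]; cv2.imwrite("pics/t3.png",cv2.resize(a,None,fx=5,fy=5,interpolation=cv2.INTER_CUBIC))
E
```

```text
eef_pos: [564.7, -17.8, 165.0]
contact_force: [-3.3, -4.2, -3.4]
eef_pos: [570.5, -15.5, 165.2]
contact_force: [-2.0, -1.1, -3.8]
t 7.7 press-frame tcp [-38.1  59.3   0.2] ang 122.7 r 70.5 F [-1.9 -1.3 -3.8] open 0.0 q [-0.01  0.22  2.21 -0.29  0.16 -1.21]
```

View pics/t3.png

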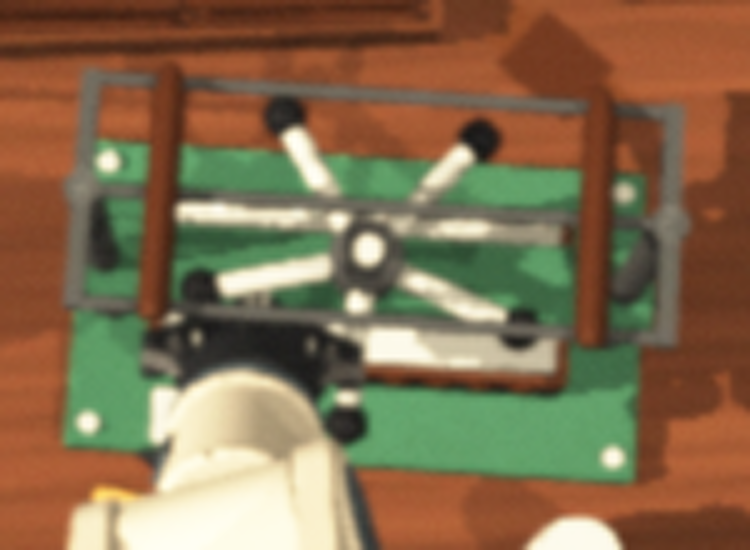

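The balls are back at nearly the same spots, (286,114), (479,139), (201,285), (520,327) and (347,425), so the total is about 147° and the stop is about 55° ahead. That calls for a third stroke.

```bash
python3 -m inch '[[0,0,0,0.15,-0.2,-0.1,1],[0,0,0,0,-0.1,-0.6,1],[0,0,0,0,0,-0.8,1],[0,0,0,0,0,-0.8,1],[0,0,0,0.3,-0.5,-0.2,1],[0,0,0,0.3,-0.8,-0.2,1],[0,0,0,0.1,-0.9,0,1],[0,0,0,0,-0.9,0,1]]' >/dev/null; python3 -m inch '[[0,0,0,0,-0.5,0,1],[0,0,0,0,0,0,1]]' >/dev/null; python3 -c "
from h import *
to([-59,-37,1],32.2)"
```

```text
t 8.58 press-frame tcp [-90.5 -40.9  47.1] ang 204.3 r 99.3 F [-0.5 -0.2  0. ] open 0.0 q [-0.28  0.05  2.27  0.37  0.28 -2.07]
shift units [-0.07  0.15  2.23] turn units [ 0.001  0.002 -0.   ]
```

```bash
python3 -m inch '[[0,0,0,-0.07,0.15,0.5,1],[0,0,0,0,0,0.6,1],[0,0,0,0,0,0.6,1],[0,0,0,0,0,0.5,1],[0,0,0,0.15,0.34,-0.11,1],[0,0,0,0.11,0.37,-0.08,1],[0,0,0,0.07,0.38,-0.05,1],[0,0,0,0.02,0.39,-0.02,1]]'|grep contact; python3 -m inch '[[0,0,0,-0.02,0.39,0.02,1],[0,0,0,-0.07,0.38,0.05,1],[0,0,0,-0.11,0.37,0.07,1],[0,0,0,0,0,0,1]]'|grep contact; python3 -m inch '[[0,0,0,-0.07,0.17,0.04,1],[0,0,0,0,0,0,1]]'|grep contact; python3 -c "
from h import *
status()"
```

```text
contact_force: [1.2, -5.4, -2.7]
contact_force: [-0.3, -0.2, -0.6]
contact_force: [-1.0, 0.6, 0.0]
t 9.75 press-frame tcp [-63.8  35.8   1.2] ang 150.7 r 73.2 F [-1.1  0.5  0. ] open -0.0 q [-0.06  0.18  2.27 -0.1   0.14 -1.45]
```

```bash
python3 -m inch '[[0,0,0,-0.08,0.14,0.05,1],[0,0,0,0,0,0,1]]'|grep -E "eef|contact"; python3 -m inch '[[0,0,0,-0.08,0.12,0.05,1],[0,0,0,0,0,0,1]]'|grep -E "eef|contact";  python3 -m inch '[[0,0,0,-0.05,0.06,0.03,1],[0,0,0,0,0,0,1]]'|grep -E "eef|contact"; python3 -c "
from h import *
status()"
```

```text
eef_pos: [545.1, -33.5, 166.1]
contact_force: [-1.2, -0.8, -0.5]
eef_pos: [547.5, -31.0, 166.0]
contact_force: [-1.4, -0.4, -2.8]
eef_pos: [549.1, -29.8, 166.1]
contact_force: [-1.2, -1.9, -2.0]
t 10.25 press-frame tcp [-57.9  43.    1.1] ang 143.4 r 72.1 F [-1.  -2.1 -2. ] open 0.0 q [-0.04  0.18  2.25 -0.17  0.14 -1.36]
```

```bash
for k in a; do python3 -m inch '[[0,0,0,-0.06,0.08,0.04,1],[0,0,0,0,0,0,1]]'|grep -E "eef|contact"; python3 -m inch '[[0,0,0,-0.06,0.08,0.04,1],[0,0,0,0,0,0,1]]'|grep -E "eef|contact";  python3 -m inch '[[0,0,0,-0.06,0.08,0.04,1],[0,0,0,0,0,0,1]]'|grep -E "eef|contact"; done; python3 -c "
from h import *
status()"
```

```text
eef_pos: [551.2, -27.8, 166.0]
contact_force: [-2.1, -2.5, -2.4]
eef_pos: [553.3, -25.9, 165.9]
contact_force: [-2.1, -2.0, -4.0]
eef_pos: [554.6, -24.2, 165.5]
contact_force: [-4.8, -4.0, -2.5]
t 10.75 press-frame tcp [-53.1  49.    0.5] ang 137.3 r 72.2 F [-4.3 -4.5 -2.5] open -0.0 q [-0.03  0.19  2.24 -0.22  0.15 -1.29]
```

```bash
python3 -m inch '[[0,0,0,-0.06,0.07,0.04,1],[0,0,0,0,0,0,1]]'|grep -E "eef|contact"; python3 -m inch '[[0,0,0,-0.06,0.07,0.04,1],[0,0,0,0,0,0,1]]'|grep -E "eef|contact"
python3 - <<'E'
from h import *; from rig import grab_frame
import cv2
status()
f=grab_frame("top"); np.savez("pics/t4.npz",**f); a=f["pixels"][145:255,245:395,::-1]; cv2.imwrite("pics/t4.png",cv2.resize(a,None,fx=5,fy=5,interpolation=cv2.INTER_CUBIC))
E
```

```text
eef_pos: [555.0, -22.8, 164.4]
contact_force: [-7.7, -5.4, -2.4]
eef_pos: [555.3, -21.5, 163.3]
contact_force: [-13.5, -6.0, -2.8]
t 11.08 press-frame tcp [-52.6  51.8  -1.7] ang 135.4 r 73.8 F [-12.8  -7.3  -2.8] open -0.0 q [-0.02  0.2   2.24 -0.25  0.15 -1.26]
```

View pics/t4.png

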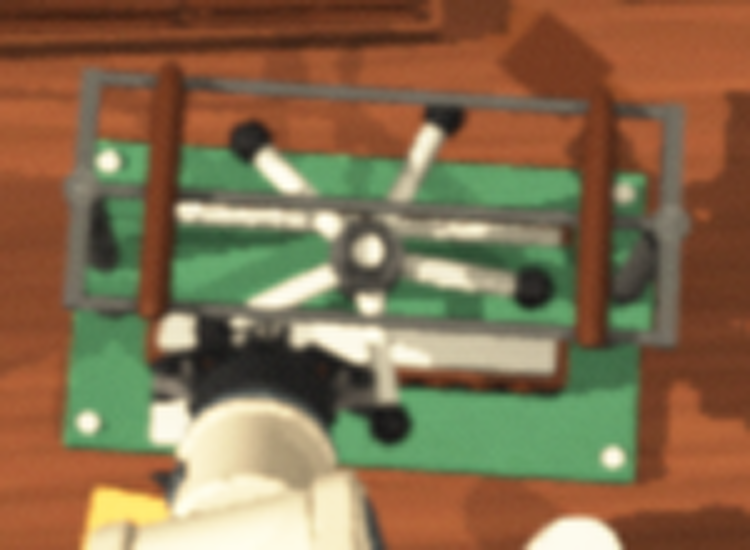

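Visible balls are at (251,139), (443,117), (533,286) and (390,425). I'll work out the wheel value from these.

Run:
```python
from h import *
f=dict(np.load("pics/t4.npz"))
for p in [(251,139),(443,117),(533,286),(390,425)]:
    q=RP.inv().apply(at_z(f,245+(p[0]+.5)/5-.5,145+(p[1]+.5)/5-.5,165)-HUB); v=(-np.arctan2(q[1],q[0]))%(2*np.pi/5); print(np.degrees(np.arctan2(q[1],q[0])),v+2*2*np.pi/5,v+3*2*np.pi/5)
```

```text
46.84874521182303 2.9522463299335113 4.208883391369429
-24.630494213795043 2.94315734329597 4.199794404731888
-95.9860679366889 2.9319099829740987 4.188547044410016
-168.59376204317138 2.942516245977183 4.1991533074131
```

The wheel reads 4.2, which is its stop, and the force rose at the same place. I'll back off and retreat.

```bash
python3 -m inch '[[0,0,0,0.15,-0.15,-0.1,1],[0,0,0,0.15,-0.2,-0.1,1],[0,0,0,0,0,-0.6,1],[0,0,0,0,0,-0.8,1],[0,0,0,0,0,-0.9,1],[0,0,0,0,0,-0.9,1],[0,0,0,0,0,-0.9,1],[0,0,0,0,0,-0.9,1]]' >/dev/null;python3 -m inch '[[0,0,0,0.3,0,-0.8,1],[0,0,0,0.3,0,-0.8,1],[0,0,0,0,0,0,1],[0,0,0,0,0,0,1]]' >/dev/null
python3 - <<'E'
from h import *; from rig import grab_frame
import cv2
status()
f=grab_frame("top"); np.savez("pics/t5.npz",**f); a=f["pixels"][140:290,230:400,::-1]; cv2.imwrite("pics/t5.png",cv2.resize(a,None,fx=4,fy=4,interpolation=cv2.INTER_CUBIC))
E
```

```text
t 12.13 press-frame tcp [-157.7   43.2  134.5] ang 164.7 r 163.5 F [ 0.3  0.4 -0.8] open 0.0 q [-0.02 -0.24  2.28 -0.07  0.53 -1.45]
```

View pics/t5.png

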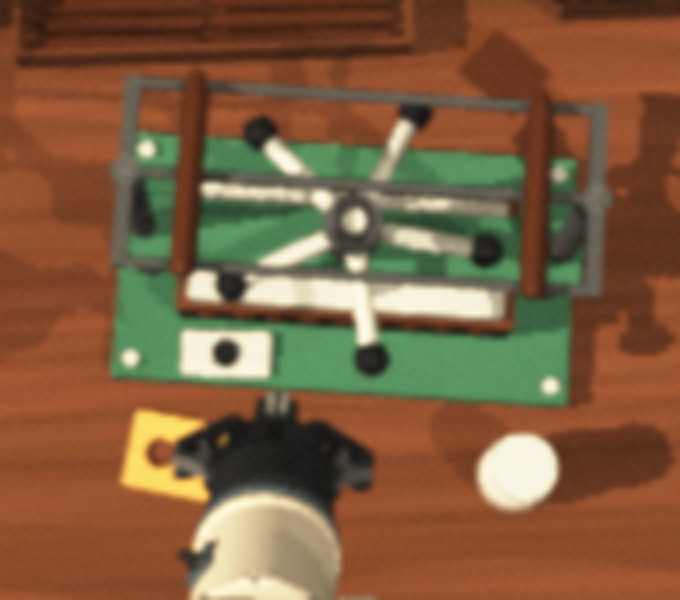

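The gripper is clear of the press, with its tip at about (275,400). The wheel stays at the stop, with balls at (261,131), (416,115), (486,249), (371,358) and (231,286). Cutter, gauge and jar have not moved, so I'm handing in.

```bash
python3 -c "
from rig import r
print(r.sign_off())"
```

```text
the job is handed in; nothing more can be done
None
```

I wound the press down in three strokes until the wheel hit its stop (measured at about 4.2 rad, so the platen should be fully down), backed the gripper clear with no visible shift of the cutter, gauge or jar, and handed the job in at about 12 s; no verdict was returned.

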